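# Seat a reagent bottle in the V-stop and lock it with the keeper

## Robot

A 6-joint arm with a two-finger parallel gripper is mounted at the origin on the work surface. World frame = base frame: x ahead of the robot, y to its left, z up, the work surface at z = 0. Lengths are in m, angles in rad, forces in N, time in s.
With the tool pointing down it reaches from about 0.375 to 0.925 m from the base axis. Payload 5.7 kg.
Tool frame: the origin (TCP) lies at the very end of the fingers, on their centre line; the grasp point (between the pads) lies 19 mm behind it; z points along the fingers, y is the direction in which the jaws open and shut (so a half turn about z gives the same grasp; the last joint's range is limited). The gripper opens to 85 mm and grips with 20 to 120 N. Pads are 22 mm wide; open, the fingers measure 114 mm over their backs; the gripper's body (76 mm by 85 mm) begins 54 mm behind the grasp point. The pads swing forward as they close: fully open they stand 13 mm farther back than shut.
Start: joints at [1.072, 0.359, 1.51, -0, 1.272, -0.115], TCP at [0.225, 0.556, 0.231] pointing down, gripper open.
Joint ranges: [-2.97, 2.97], [-1.01, 2.36], [0.21, 2.38], [-0.96, 4.11], [0.2, 2.71], [-2.98, 2.98]. Speed limits (rad/s): [2.39, 2.39, 3.14, 3.14, 3.14, 3.14].

## Interface

Orientations are given as a unit quaternion [x, y, z, w].
In Python, from rig import status, eyes, arm gives the robot as it stands.
- The arm moves only by the shell command python3 -m crank 'ROWS' [FORCE]. ROWS is JSON, a list of rows, each a list of 7 numbers: the opening in per cent of the stroke, from 0 (shut) to 100 (fully open), then the shift along the tool's x, y, z in cm, then the turn, a rotation vector about the tool's x, y, z in rad. A call has 1 to 12 rows; each row shifts and turns the commanded pose from where the row before left it, along the tool's axes as they then stand; what a row does not reach is not made up. A row lasts 1/10 s, in which the tool goes at most 50 mm and 8.59 degrees, less where a joint would pass 70% of its speed; a pose out of reach is approached as far as the arm can. A call is refused whole if a number of a shift passes 5 or a number of a turn 0.15, either way. A call with a gripper value outside its range is refused whole. The fingers move at their own pace and stop on an object; FORCE is the grip in N (left out, the last holds). Time passes only in rows, so rows that do not move let the fingers close. It gives the time, the measured TCP pose, the force and the opening at its end, in the units of the state.
- status.state(): the state, without advancing time (a new reading comes with each control period).
- eyes.get_image(name): name is "side" or "top" or "wrist"; returns the picture (400x640x3 uint8, red, green, blue); there is no depth.
- eyes.camera_model(name): a dict with "fov_y" (degrees; the focal length in pixels is half the picture's height over the tangent of half this angle, whatever the lens; pixels are square), "cx", "cy" (the principal point, pixels), "rvec" (rotation vector, rad) and "tvec" (3), from world to camera coordinates, as OpenCV has them; the wrist camera has in their place "hand_eye" (4x4, takes a point from camera to tool coordinates, whose origin is the TCP and whose axes are the flange's). Camera axes: x right, y down, z forward; pixel columns grow to the right and rows downward; lengths in m; the calibration is good to about 2 mm. A picture is of the moment at which its call begins: read the wrist's pose just before it. camera_model takes no time and is no camera call.
- arm.hand_in(): hands the job in, once; it reports no verdict.
The state is a dict: "clock": time; "joint_pos": joint angles; "joint_velocities": joint speeds; "effort": joint torques, N m; "position": TCP position; "tcp_rot": TCP orientation; "contact_force": force on the tool from outside, world axes, zero at the start; "torque": the same for the moment, N m; "grip_width": finger opening in m.
Only numpy, scipy, OpenCV 4.12 (cv2) and the standard library are available. Lean on these libraries where they do the work, as an engineer would, in place of code of your own. Each camera call takes 0.05 s, during which the arm holds its last target.

## Task

Put the small capped bottle into the V-stop of the holding stand: standing upright on the bench, push it gently home and keep it pressed for a moment so that it bears on both faces of the V at once. Leave it seated there and slide the keeper bar fully across behind it, so that the bottle cannot slip out while a dispenser is fitted. The glass must not be pressed hard against the stand, and the other things on the bench stay where they are.

Things in the scene. Friction and masses are not known exactly. Their poses are not given: they have to be found in the camera images.
- bottle_mid (a point): Centre (50 mm above the underside) of the small loose amber glass bottle with a blue screw cap; the larger bottle of the same make is not part of the job. 100 mm tall: round body 56 mm diameter up to 68 mm, shoulder and 30 mm neck, cap 36 mm diameter from 80 to 100 mm. z along the bottle's axis.
- v_seat (a point): Where bottle_mid is when the bottle is seated, bearing on both faces: 50 mm above the bench. The frame turns with the stand. The V opens towards its -x, mid-plane y = 0: the bottle enters along +x, standing on the bare bench (no floor plate). Touching and pressing too hard are under 2 mm apart: feel for it, and hold a steady 8 to 13 N for about half a second.
- face_left: Smooth slippery white plastic face plate on the +y side of the V, 10 mm thick, fixed; origin at the foot of the plate's middle (x = y = +23 mm in the v_seat frame), its own x axis is normal to the face, pointing away from the bottle.
- face_right: The same on the -y side, mirrored (origin at x = +23, y = -23 mm); its own x axis is normal to the face, pointing away from the bottle. Should the bottle hang on one face only, a small sideways wiggle of the push (about 1 mm) settles it against both.
- stand: The bolted-down grey holding stand with the V and keeper; origin on the bench 50 mm below v_seat, same axes. The V: two vertical rigid faces 55 mm high at 90 degrees, each 56 mm long, meeting at x = 39.6 mm; mouth 79 mm wide, at x = 0. The keeper's channel, 48 mm high, stands beside the entrance: y = -48 to -140 mm, x = -50 to -22 mm.
- keeper (a joint): Travel (m) along +y of v_seat of the keeper, a steel bar 10 mm wide, 92 mm long, 30 to 48 mm above the bench, at x = -41 to -31 mm: 0 drawn back (tip at y = -46 mm, clear of the entrance), 0.075 fully across at its stop, passing 3 mm behind a seated bottle. 2 to 3 N moves it and it stays where left; starts at 0 to 0.008.
- keeper_knob (a point): Upright knob post of the keeper, standing out of the channel: 14 mm diameter from 48 mm above the bench, 18 mm black cap from 88 to 96 mm. This point is on its axis, 76 mm above the bench, at x = -36 mm, y = -126 mm (keeper at 0) to -51 mm (fully across) of the v_seat frame. Axes as v_seat.
- big_bottle: Bystander: large amber bottle with blue cap, 86 mm diameter, 165 mm tall; origin at the centre of its underside.
- tip_box: Bystander: closed box, 85 x 120 x 76 mm, blue with a clear lid; origin at the centre of its underside.
- beaker: Bystander: empty glass beaker, 66 mm diameter, 75 mm tall; origin at the centre of its underside.
- bottle: The same small bottle: origin at the centre of its underside. 0.2 to 0.45 kg; slides on the steel bench with a push of about 1 to 3 N. The glass may chip if it is pressed against any part of the stand with more than 20 N.

How it is judged:
On the way, in this order (a step that is already met when the one before it is completed fails the run):
1. the bottle, upright on the bench, is kept pressed against both faces of the V at once (more than 1.5 N on each for 0.3 s) (contact force between bottle and face_left above 1.5 N and contact force between bottle and face_right above 1.5 N and angle between bottle_mid's own z axis and vertical below 0.05 rad and height (world z) of bottle_mid below 0.054 m and horizontal distance between bottle_mid and v_seat below 0.0025 m), for 0.3 s.
2. the keeper is fully across behind the seated bottle (value of joint keeper above 0.07 m and horizontal distance between bottle_mid and v_seat below 0.0025 m), for 0.2 s.
At the end, for the whole second after the job is handed in: The bottle stands at rest and upright (within 0.05 rad) on the bench in the V, its axis within 2.5 mm of the seat axis, the keeper is at least 70 mm across (of 75), and everything is released (all of step 2 and angle between bottle_mid's own z axis and vertical below 0.05 rad and height (world z) of bottle_mid below 0.054 m and linear speed of bottle below 0.01 m/s); the robot touches nothing.
It fails at once if the bottle is pressed against the stand, its V or its keeper with more than 20 N (contact force between bottle and stand above 20 N).
It fails at once if the bottle is tipped over (more than 0.5 rad) (angle between bottle_mid's own z axis and vertical above 0.5 rad).
It fails at once if a bystander (large bottle, box or beaker) is moved by more than 15 mm (distance of any of big_bottle, tip_box, beaker from where it was at the start of the episode above 0.015 m).
It also fails if it takes over 72 s, if anything falls off the work surface, if the arm or the gripper's body presses on something with over 40 N, if the wrist force passes 120 N, or if a joint passes its speed limit or range.

## Working session

There is one attempt and no reset: what is moved stays moved. The work goes in short steps, Python scripts to look and compute and a shell command to move; the robot and the scene stay as the last step left them, time stands still between calls to the robot, and variables do not carry over. Pictures are saved under pics/ and viewed, and the job is handed in when it is done.

```bash
ls; mkdir -p pics
python3 - <<'E'
from rig import status, eyes, arm
import cv2
print(status.state())
for n in ["side","top","wrist"]:
    cv2.imwrite(f"pics/{n}0.png",eyes.get_image(n)[:,:,::-1]); print(n,eyes.camera_model(n))
E
```

```text
pics
{'clock': 0.0, 'joint_pos': array([ 1.07190575e+00,  3.59493489e-01,  1.51143217e+00, -1.99316383e-05,
        1.27247783e+00, -1.15108378e-01]), 'joint_velocities': array([-0.000208  ,  0.00087717, -0.00150522,  0.00017356, -0.00098297,
        0.00058195]), 'effort': array([ 1.52653731e-03, -5.27631533e+01, -2.78618002e+01, -1.77954066e-04,
        1.34011623e-02, -8.59057508e-06]), 'position': array([0.22435337, 0.55575254, 0.23046053]), 'tcp_rot': array([ 1.90712663e-01,  9.81645486e-01, -8.65960100e-04, -2.64538552e-04]), 'contact_force': array([ 0.32858245, -0.34561454, -0.87848297]), 'torque': array([ 0.01266571, -0.02396801, -0.00432777]), 'grip_width': 0.08513963832118537}
side {'fov_y': 48.65594273878726, 'cx': 321.5229035940188, 'cy': 201.15010840580695, 'rvec': array([ 2.02174935, -0.75840077,  0.41774535]), 'tvec': array([-0.4094274 ,  0.26664927,  0.84919587])}
top {'fov_y': 47.38127034469296, 'cx': 325.1828686897483, 'cy': 200.60730754081726, 'rvec': array([ 2.14972211, -2.16944694,  0.11502194]), 'tvec': array([0.01405973, 0.59633625, 1.46295087])}
wrist {'fov_y': 64.49522110533785, 'cx': 318.66565915649664, 'cy': 202.95187566396024, 'hand_eye': array([[ 7.28670572e-04, -9.47600980e-01, -3.19455556e-01,
         8.26416224e-02],
       [ 9.99999731e-01,  7.16283721e-04,  1.56263426e-04,
        -1.15933731e-03],
       [ 8.07454389e-05, -3.19455584e-01,  9.47601247e-01,
        -1.42143161e-01],
       [ 0.00000000e+00,  0.00000000e+00,  0.00000000e+00,
         1.00000000e+00]])}
```

View pics/side0.png

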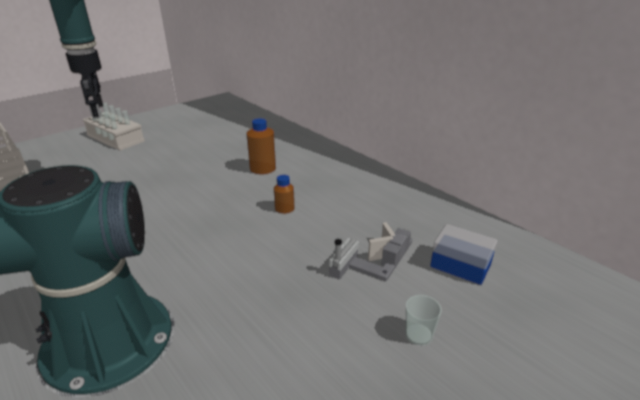

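View pics/top0.png

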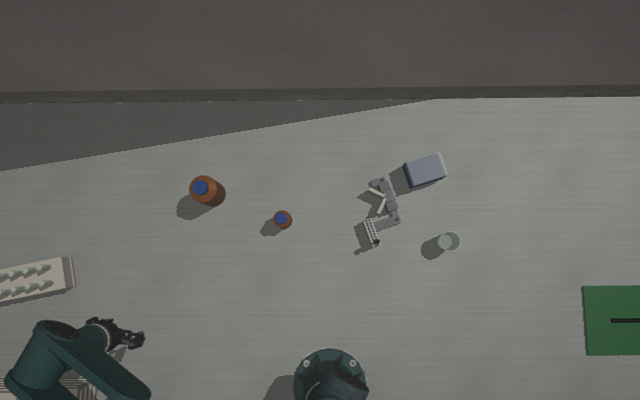

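View pics/wrist0.png

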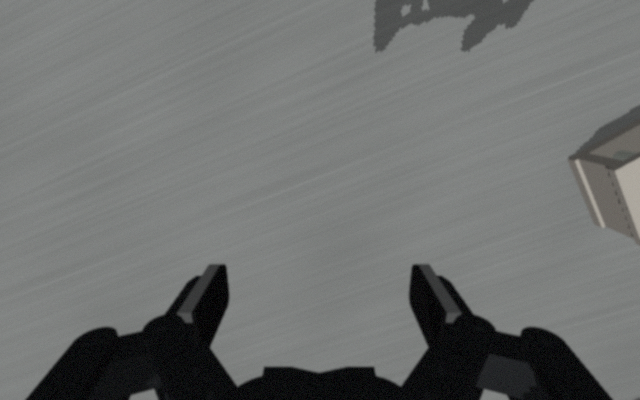

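The top view shows the small bottle near (283,219), the V near (380,200), the keeper knob near (377,242), the beaker at (448,241) and the box at (425,170). I'll enlarge it.

```bash
cat > h.py <<'E'
import numpy as np, cv2
from scipy.spatial.transform import Rotation as R
from rig import status, eyes
def cam(n, st=None):
    m=eyes.camera_model(n); f=200/np.tan(np.radians(m["fov_y"]/2))
    K=np.array([[f,0,m["cx"]],[0,f,m["cy"]],[0,0,1]])
    if "hand_eye" in m:
        T=np.eye(4);T[:3,:3]=R.from_quat(st["tcp_rot"]).as_matrix();T[:3,3]=st["position"]
        C=T@m["hand_eye"]; return K,C[:3,:3],C[:3,3]
    Rm=cv2.Rodrigues(m["rvec"])[0]; return K,Rm.T,-Rm.T@m["tvec"]
def onz(c,uv,z):
    K,Rc,o=c; d=Rc@np.linalg.inv(K)@np.array([uv[0],uv[1],1.]); return o+d*(z-o[2])/d[2]
def proj(c,p):
    K,Rc,o=c; q=K@(Rc.T@(np.array(p)-o)); return q[:2]/q[2]
E
python3 - <<'E'
import cv2
a=cv2.imread("pics/top0.png")
cv2.imwrite("pics/t1.png",cv2.resize(a[140:260,340:480],None,fx=5,fy=5,interpolation=2))
cv2.imwrite("pics/t2.png",cv2.resize(a[195:245,250:310],None,fx=10,fy=10,interpolation=2))
b=cv2.imread("pics/side0.png")
cv2.imwrite("pics/s1.png",cv2.resize(b[215:290,320:420],None,fx=8,fy=8,interpolation=2))
cv2.imwrite("pics/s2.png",cv2.resize(b[165:225,250:320],None,fx=8,fy=8,interpolation=2))
E
```

```text
(no output)
```

View pics/t1.png

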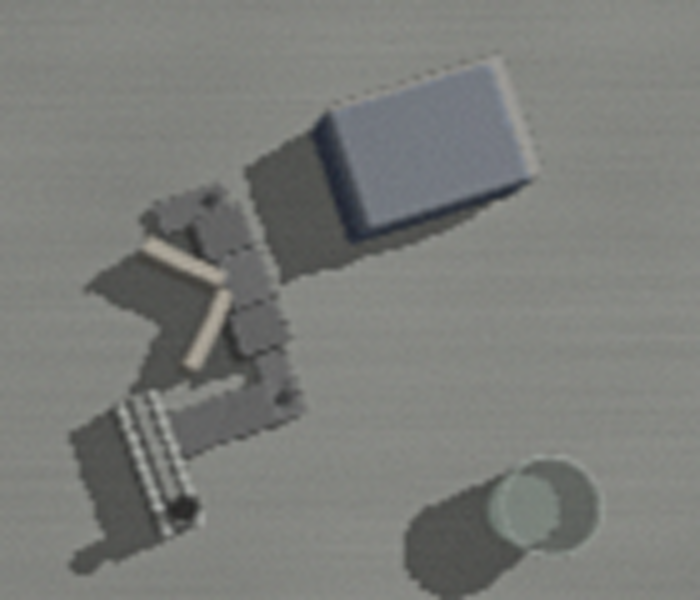

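View pics/t2.png

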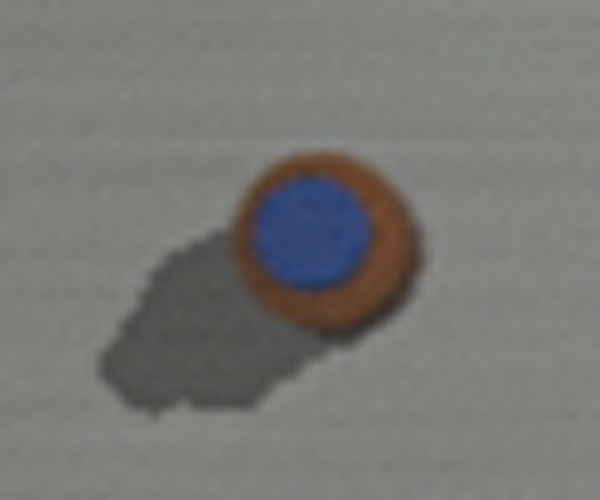

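View pics/s1.png

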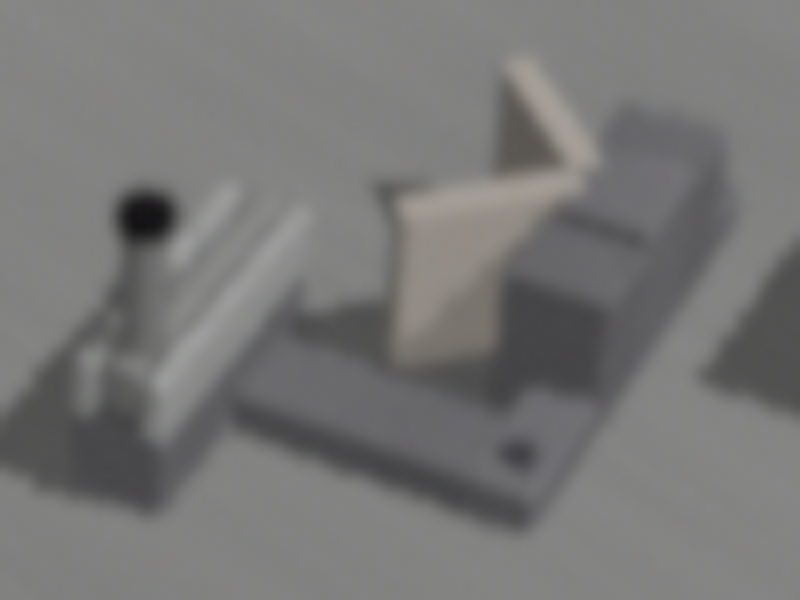

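View pics/s2.png

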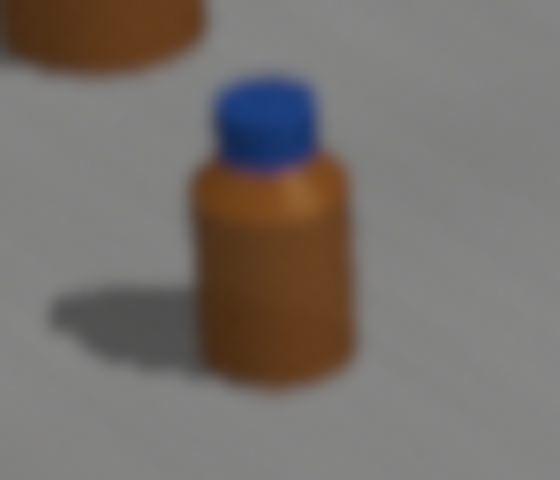

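Run:
```python
from h import *
c=cam("top"); s=cam("side")
g=lambda u,v,k,x,y:((u+.5)/k-.5+x,(v+.5)/k-.5+y)
print("bottle top",onz(c,g(312,233,10,250,195),.1),"body edge ctr", onz(c,g(330,245,10,250,195),.068))
print("bottle side",onz(s,g(266,92,8,250,165),.1), "foot",onz(s,g(278,352,8,250,165),0))
L=onz(c,g(148,243,5,340,140),.055);Rr=onz(c,g(193,364,5,340,140),.055)
A=onz(c,g(224,283,5,340,140),.055); kn=onz(c,g(183,508,5,340,140),.096)
print(L,Rr,A,kn,np.linalg.norm(L-Rr))
yv=(L-Rr)[:2];yv/=np.linalg.norm(yv);xv=np.array([yv[1],-yv[0]])
M=(L+Rr)[:2]/2
print("yaw",np.arctan2(xv[1],xv[0]),"seat",M-xv*.0035, "A rel",(A[:2]-M)@xv+.0035,(A[:2]-M)@yv)
sd=M-xv*.0035
print("knob rel",(kn[:2]-sd)@xv,(kn[:2]-sd)@yv)
# side
ks=onz(s,g(146,210,8,320,215),.096);print("side knob",ks)
L2=onz(s,g(517,60,8,320,215),.055);R2=onz(s,g(402,205,8,320,215),.055);print(L2,R2)
for n,uv,z in [("beaker",(540,505),.06),("box",(430,145),.076)]:
    print(n,onz(c,g(*uv,5,340,140),z))
print("big",onz(c,(200,187),.165))
```

```text
bottle top [0.53597065 0.14758279 0.1       ] body edge ctr [0.53453068 0.14516733 0.068     ]
bottle side [0.53850435 0.15349058 0.1       ] foot [0.53381685 0.14823338 0.        ]
[ 0.63319194 -0.13471721  0.055     ] [ 0.55412377 -0.16217393  0.055     ] [ 0.60656372 -0.1833807   0.055     ] [ 0.46067788 -0.14948723  0.096     ] 0.08369974710164424
yaw -1.2365701618762208 seat [ 0.59250972 -0.14513925] A rel 0.040735588265441665 0.000731659570856592
knob rel -0.0391384995646015 -0.12596315033895417
side knob [ 0.45782571 -0.15165344  0.096     ]
[ 0.63264853 -0.13185588  0.055     ] [ 0.55259257 -0.1595834   0.055     ]
beaker [ 0.46141679 -0.38069672  0.06      ]
box [ 0.69200394 -0.31503461  0.076     ]
big [0.62633582 0.38432019 0.165     ]
```

```bash
cat >> h.py <<'E'
YAW=-1.2366; SEAT=np.array([0.5925,-0.1451])
xv=lambda y=None:np.array([np.cos(YAW),np.sin(YAW)])
yv=lambda:np.array([-np.sin(YAW),np.cos(YAW)])
def w(sx,sy): return SEAT+xv()*sx+yv()*sy
def goal(xy,z,yaw=None,quiet=0):
    """shift (cm, tool axes) & rotvec from present measured pose; tool x = -stand x"""
    st=status.state(); Rc=R.from_quat(st["tcp_rot"]); yaw=YAW if yaw is None else yaw
    Rg=R.from_matrix(np.array([[-np.cos(yaw),np.sin(yaw)*-1*-1,0],[-np.sin(yaw),-np.cos(yaw),0],[0,0,-1]]).T.T) if 0 else R.from_matrix(np.column_stack([[-np.cos(yaw),-np.sin(yaw),0],[-np.sin(yaw),np.cos(yaw),0],[0,0,-1]]))
    rv=(Rc.inv()*Rg).as_rotvec(); d=np.r_[xy,z]-st["position"]
    print("t",round(st["clock"],2),"pos",st["position"].round(4),"rv",rv.round(4),"shift now-axes",(Rc.inv().apply(d)*100).round(2),"shift after-turn",(Rg.inv().apply(d)*100).round(2),"F",st["contact_force"].round(2),"w",round(st["grip_width"],4))
    rel=st["position"][:2]-SEAT; print("stand-frame tcp mm",(np.array([rel@xv(),rel@yv()])*1000).round(1))
E
python3 - <<'E'
from h import *
goal((0.536,0.1478),0.20)
E
```

```text
t 0.15 pos [0.2244 0.5559 0.2306] rv [-1.500e-03  5.000e-04  8.528e-01] shift now-axes [-44.17 -26.17   3.09] shift after-turn [-48.77  16.05   3.06] F [-0.72  0.46 -0.1 ] w 0.0856
stand-frame tcp mm [-782.9 -117.8]
```

```bash
python3 -m crank '[[100,0,0,0,0,0,0.1421],[100,0,0,0,0,0,0.1421],[100,0,0,0,0,0,0.1421],[100,0,0,0,0,0,0.1421],[100,0,0,0,0,0,0.1421],[100,0,0,0,0,0,0.1421]]' 30 && python3 -m crank '[[100,-4,1.3,0.25,0,0,0],[100,-4,1.3,0.25,0,0,0],[100,-4,1.3,0.25,0,0,0],[100,-4,1.3,0.25,0,0,0],[100,-4,1.3,0.25,0,0,0],[100,-4,1.3,0.25,0,0,0],[100,-4,1.3,0.25,0,0,0],[100,-4,1.3,0.25,0,0,0],[100,-4,1.3,0.25,0,0,0],[100,-4,1.3,0.25,0,0,0],[100,-2,1.3,0.25,0,0,0],[100,0,0,0,0,0,0]]'
python3 - <<'E'
from h import *
goal((0.536,0.1478),0.16)
cv2.imwrite("pics/w1.png",eyes.get_image("wrist")[:,:,::-1])
E
```

```text
clock: 0.75
position: [0.2245, 0.5561, 0.2309]
tcp_rot: [0.582, 0.813, -0.0, 0.0]
contact_force: [-0.1, -0.6, -0.1]
grip_width: 0.0851
clock: 1.95
position: [0.5, 0.2043, 0.2034]
tcp_rot: [0.581, 0.814, 0.0, 0.001]
contact_force: [0.1, 0.4, -0.4]
grip_width: 0.0857
t 1.95 pos [0.5    0.2043 0.2034] rv [ 0.0007  0.001  -0.0033] shift now-axes [-6.51  1.57  4.35] shift after-turn [-6.52  1.55  4.34] F [ 0.06  0.37 -0.37] w 0.0857
stand-frame tcp mm [-360.4   27.2]
```

View pics/w1.png

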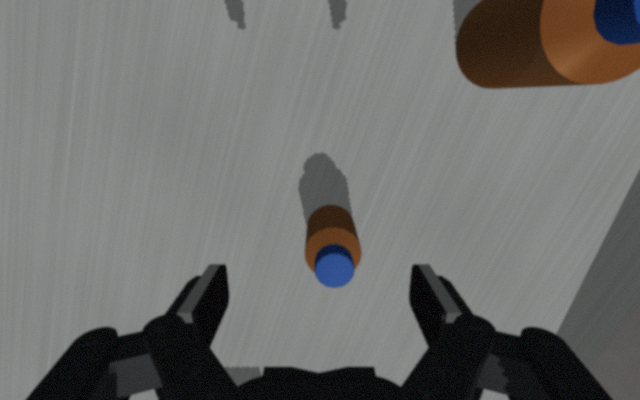

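Run:
```python
from h import *
st=status.state();c=cam("wrist",st)
print(onz(c,(334.5,267.5),.1), onz(c,(333,250),.068))
print(proj(c,(0.536,0.1478,.1)))
```

```text
[0.53030441 0.15204914 0.1       ] [0.53011445 0.15273916 0.068     ]
[338.91912496 273.36996929]
```

```bash
python3 -m crank '[[100,-3,0.7,2,0,0,-0.003],[100,-3,0.7,2,0,0,0],[100,0,0,0,0,0,0],[100,0,0,0,0,0,0]]'
python3 - <<'E'
from h import *
goal((0.536,0.1478),0.12)
cv2.imwrite("pics/w2.png",eyes.get_image("wrist")[:,:,::-1])
E
```

```text
clock: 2.4
position: [0.5294, 0.155, 0.1633]
tcp_rot: [0.579, 0.816, -0.001, -0.001]
contact_force: [-0.8, 0.4, -0.1]
grip_width: 0.0851
t 2.4 pos [0.5294 0.155  0.1633] rv [-0.0021 -0.0009  0.0027] shift now-axes [-0.9   0.4   4.32] shift after-turn [-0.9   0.39  4.33] F [-0.77  0.38 -0.1 ] w 0.0851
stand-frame tcp mm [-304.2   38.8]
```

View pics/w2.png

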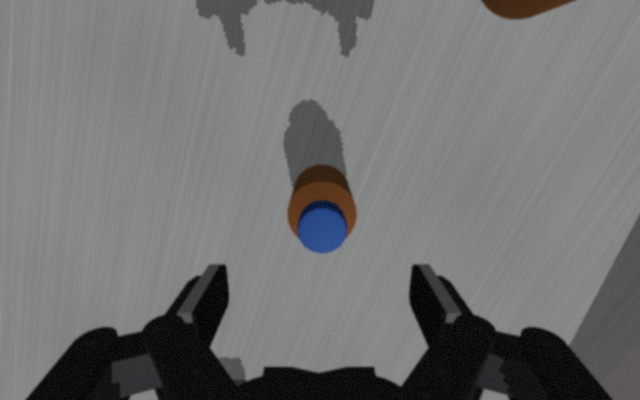

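Run:
```python
from h import *
st=status.state();c=cam("wrist",st)
p=onz(c,(322.5,229),.1); print(p, onz(c,(322,213),.068))
print(proj(c,st["position"]),proj(c,(0.536,0.1478,.1)), c[2])
t=cam("top");print(proj(t,p),proj(cam("side"),p))
```

```text
[0.53349591 0.14922572 0.1       ] [0.5334083  0.14933917 0.068     ]
[320.85434933 265.87563734] [325.15824905 231.83646358] [0.50158844 0.23193552 0.30603945]
[280.2230011  218.64471031] [282.27037776 177.23192256]
```

```bash
python3 - <<'E'
from h import *
goal((0.534,0.149),0.080)
E
python3 -m crank '[[100,-0.3,0.1,2,0,0,0.002],[100,-0.38,0.12,2,0,0,0],[100,0,0,2,0,0,0],[100,0,0,2,0,0,0],[100,0,0,0,0,0,0],[100,0,0,0,0,0,0]]'
python3 - <<'E'
from h import *
goal((0.534,0.149),0.080)
cv2.imwrite("pics/w3.png",eyes.get_image("wrist")[:,:,::-1])
E
```

```text
t 2.45 pos [0.5296 0.1555 0.1638] rv [-0.0009 -0.0008  0.0036] shift now-axes [-0.76  0.21  8.38] shift after-turn [-0.75  0.2   8.38] F [-0.4  -1.03 -0.3 ] w 0.0853
stand-frame tcp mm [-304.6   39.2]
clock: 3.05
position: [0.5346, 0.1498, 0.0845]
tcp_rot: [0.579, 0.816, 0.0, -0.0]
contact_force: [0.8, 0.6, 0.0]
grip_width: 0.0854
t 3.05 pos [0.5346 0.1498 0.0845] rv [ 0.     -0.0001  0.0025] shift now-axes [-0.06 -0.08  0.45] shift after-turn [-0.06 -0.08  0.45] F [0.77 0.62 0.04] w 0.0854
stand-frame tcp mm [-297.6   42. ]
```

View pics/w3.png

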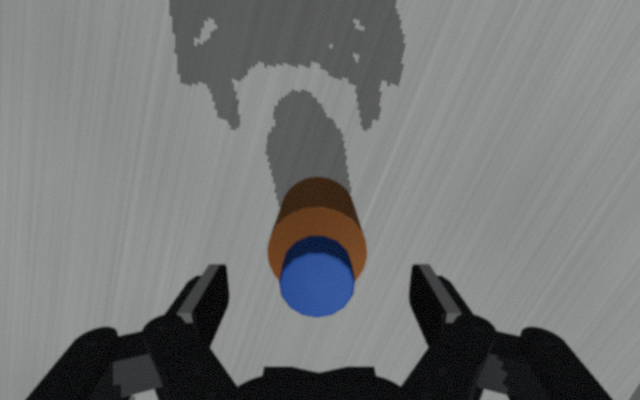

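```bash
python3 -m crank '[[100,0,0,0.4,0,0,0],[10,0,0,0,0,0,0],[10,0,0,0,0,0,0],[10,0,0,0,0,0,0],[10,0,0,0,0,0,0],[10,0,0,0,0,0,0],[10,0,0,0,0,0,0],[10,0,0,0,0,0,0],[10,0,0,0,0,0,0],[10,0,0,0,0,0,0]]' 40
python3 - <<'E'
from h import *
c=cam("wrist",status.state());print(onz(c,(317,284),.1))
goal((0.534,0.149),0.10)
cv2.imwrite("pics/w4.png",eyes.get_image("wrist")[:,:,::-1])
E
```

```text
clock: 4.1
position: [0.5349, 0.1487, 0.0802]
tcp_rot: [0.579, 0.815, -0.0, 0.0]
contact_force: [-1.4, -1.0, 5.5]
grip_width: 0.0347
[0.53239566 0.15020865 0.1       ]
t 4.1 pos [0.5349 0.1487 0.0802] rv [0.     0.0002 0.0011] shift now-axes [ 0.06 -0.07 -1.98] shift after-turn [ 0.06 -0.07 -1.98] F [-1.45 -1.01  5.53] w 0.0347
stand-frame tcp mm [-296.4   42. ]
```

View pics/w4.png

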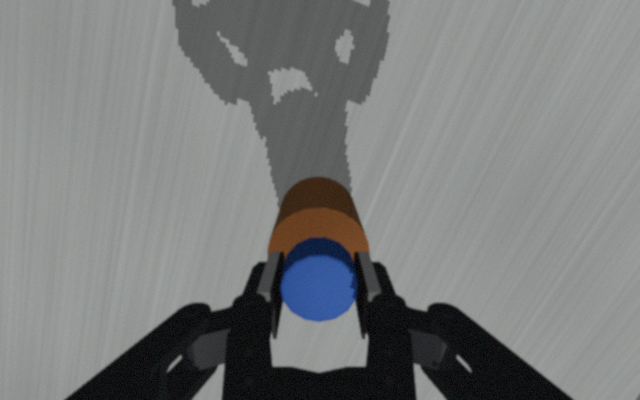

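```bash
python3 -m crank '[[10,0,0,-1,0,0,0],[10,0,0,-1,0,0,0],[10,0,0,-1,0,0,0],[10,0,0,0,0,0,0],[10,0,0,0,0,0,0]]'
python3 - <<'E'
from h import *
goal(w(-.10,0),0.11)
c=cam("wrist",status.state());st=status.state()
p=onz(c,(319,286),.13-.0002);d=R.from_quat(st["tcp_rot"]).inv().apply(p-st["position"]);print("cap in tool mm",d*1000)
E
```

```text
clock: 4.65
position: [0.5352, 0.1488, 0.1103]
tcp_rot: [0.579, 0.815, 0.0, 0.0]
contact_force: [0.7, -0.4, -3.6]
grip_width: 0.0346
t 4.65 pos [0.5352 0.1488 0.1103] rv [0.001  0.0002 0.0012] shift now-axes [-19.64  -4.25   0.03] shift after-turn [-19.65  -4.23   0.03] F [ 0.67 -0.43 -3.63] w 0.0346
stand-frame tcp mm [-296.5   42.3]
cap in tool mm [  1.01982776  -0.97169068 -19.53879712]
```

```bash
python3 -m crank '[[10,-2.5,-0.5,0,0,0,0],[10,-3.9,-0.9,0,0,0,0],[10,-3.9,-0.9,0,0,0,0],[10,-3.9,-0.9,0,0,0,0],[10,-3.5,-0.7,0,0,0,0],[10,-1.94,-0.35,0,0,0,0],[10,0,0,0,0,0,0],[10,0,0,0,0,0,0]]'
python3 - <<'E'
from h import *
goal(w(-.10,0),0.11)
cv2.imwrite("pics/w5.png",eyes.get_image("wrist")[:,:,::-1])
cv2.imwrite("pics/t5.png",eyes.get_image("top")[:,:,::-1])
E
```

```text
clock: 5.45
position: [0.5589, -0.0508, 0.1093]
tcp_rot: [0.58, 0.815, -0.0, -0.001]
contact_force: [0.1, 0.6, -3.5]
grip_width: 0.0345
t 5.45 pos [ 0.5589 -0.0508  0.1093] rv [-0.001  -0.0009 -0.0002] shift now-axes [-0.01  0.08 -0.07] shift after-turn [-0.01  0.08 -0.07] F [ 0.14  0.58 -3.5 ] w 0.0345
stand-frame tcp mm [-100.1   -0.8]
```

View pics/w5.png

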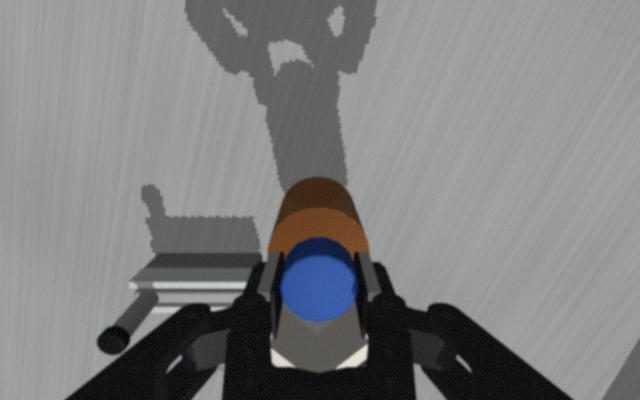

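Run:
```python
from h import *
a=cv2.imread("pics/w5.png");cv2.imwrite("pics/w5b.png",cv2.resize(a[235:375,80:380],None,fx=2.6,fy=2.6,interpolation=2))
a=cv2.imread("pics/t5.png");cv2.imwrite("pics/t5b.png",cv2.resize(a[160:260,330:430],None,fx=6,fy=6,interpolation=2))
```

```text
(no output)
```

View pics/w5b.png

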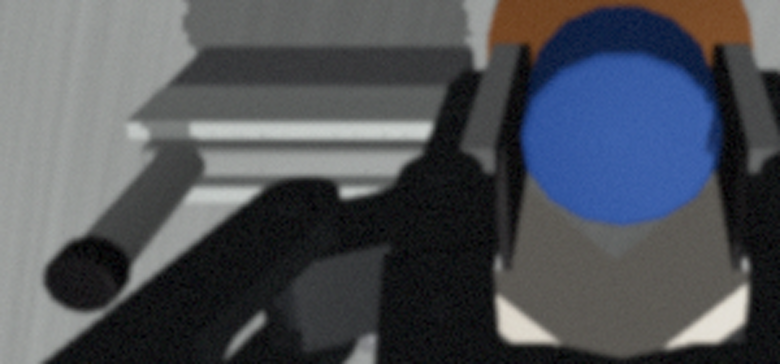

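View pics/t5b.png

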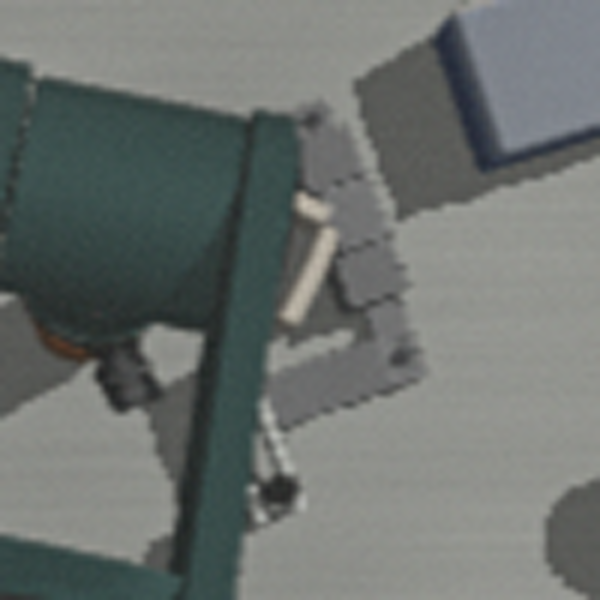

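Run:
```python
from h import *
st=status.state();c=cam("wrist",st)
g=lambda u,v:((u+.5)/2.6-.5+80,(v+.5)/2.6-.5+235)
def sf(p): r=p[:2]-SEAT; return (np.array([r@xv(),r@yv()])*1000).round(1)
print("corner",sf(onz(c,g(130,123),.048)),"lip right",sf(onz(c,g(432,123),.048)))
print("knob",sf(onz(c,g(86,270),.096)))
for p in [(497,285),(560,345),(748,283),(668,345)]: print(sf(onz(c,g(*p),.055)))
print("cap",sf(onz(c,(319,286),.129)))
```

```text
corner [ -52.1 -141.5] lip right [-52.3 -55.5]
knob [ -43.4 -126.2]
[ -1.7 -38.4]
[ 21.  -20.2]
[-2.6 35.9]
[20.9 12.7]
cap [-102.2   -1.6]
```

```bash
cat >> h.py <<'E'
SEAT=SEAT+xv()*-.002+yv()*-.001
E
python3 - <<'E'
from h import *
goal(w(-.008,0),0.082)
E
```

```text
t 5.55 pos [ 0.5587 -0.0498  0.1094] rv [-0.0011 -0.0009  0.0016] shift now-axes [-9.11 -0.05  2.73] shift after-turn [-9.11 -0.03  2.74] F [-0.6  -0.45 -2.43] w 0.0345
stand-frame tcp mm [-99.1   0.3]
```

```bash
python3 -m crank '[[10,-2,0,0.8,0,0,0],[10,-3,0,0.8,0,0,0],[10,-2,0,0.5,0,0,0],[10,-1.1,0,0.2,0,0,0],[10,-0.6,0,0.2,0,0,0],[10,-0.4,0,0.2,0,0,0],[10,0,0,0.1,0,0,0],[10,0,0,0.0,0,0,0],[10,0,0,0,0,0,0]]'
python3 - <<'E'
from h import *
goal(w(-.008,0),0.081)
cv2.imwrite("pics/s6.png",eyes.get_image("side")[:,:,::-1][180:300,300:440])
cv2.imwrite("pics/w6.png",eyes.get_image("wrist")[:,:,::-1])
a=cv2.imread("pics/s6.png");cv2.imwrite("pics/s6b.png",cv2.resize(a,None,fx=5,fy=5,interpolation=2))
E
```

```text
clock: 6.45
position: [0.5891, -0.1359, 0.0819]
tcp_rot: [0.579, 0.815, -0.0, -0.0]
contact_force: [0.0, -0.5, -3.4]
grip_width: 0.035
t 6.45 pos [ 0.5891 -0.1359  0.0819] rv [-0.0002 -0.0003  0.0017] shift now-axes [ 0.02 -0.08  0.09] shift after-turn [ 0.02 -0.08  0.09] F [ 0.03 -0.47 -3.39] w 0.035
stand-frame tcp mm [-7.8  0.8]
```

View pics/s6b.png

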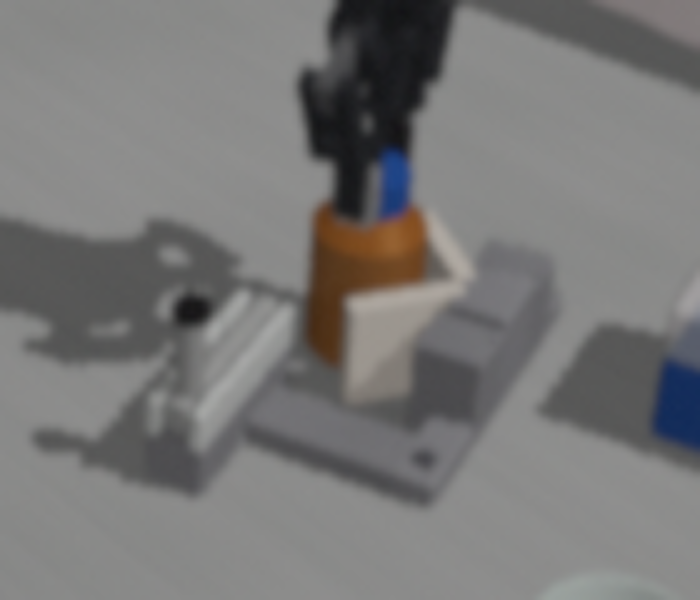

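View pics/w6.png

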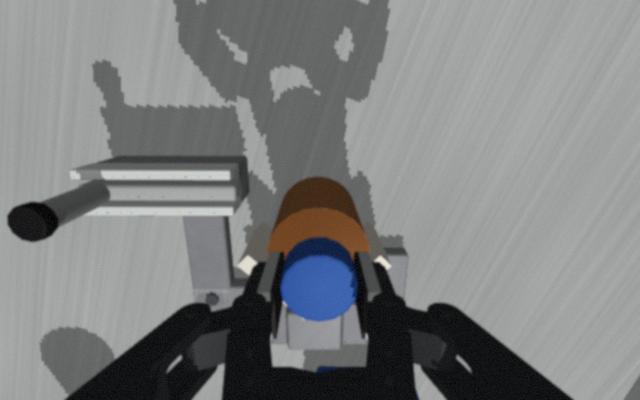

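Run:
```python
from h import *
st=status.state();c=cam("wrist",st)
a=cv2.imread("pics/w6.png");cv2.imwrite("pics/w6b.png",cv2.resize(a[210:310,180:430],None,fx=3,fy=3,interpolation=2))
def pr(x,y,z): return proj(c,np.r_[w(x,y),z]).round(1)
for p in [(0,.0396,.055),(.007,.0466,.055),(0,-.0396,.055),(.007,-.0466,.055),(-.05,-.14,.048),(-.05,-.048,.048),(-.022,-.048,.048),(-.036,-.126,.096)]: print(p,pr(*p))
```

```text
(0, 0.0396, 0.055) [385.5 254.2]
(0.007, 0.0466, 0.055) [396.3 264.7]
(0, -0.0396, 0.055) [252.5 254. ]
(0.007, -0.0466, 0.055) [241.6 264.4]
(-0.05, -0.14, 0.048) [ 71.6 168.5]
(-0.05, -0.048, 0.048) [234.4 168.9]
(-0.022, -0.048, 0.048) [238.3 215.2]
(-0.036, -0.126, 0.096) [ 30.4 224. ]
```

View pics/w6b.png

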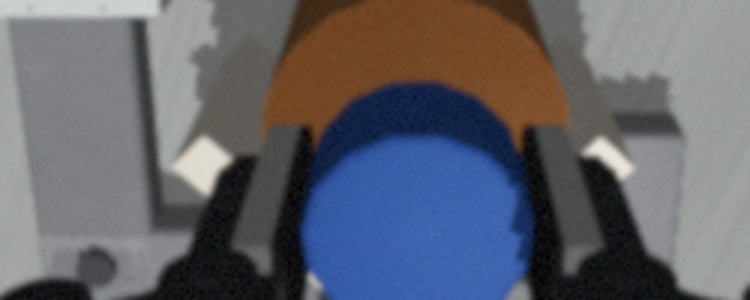

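```bash
sed -i '$d' h.py; echo 'SEAT=SEAT+xv()*-.002+yv()*-.0025' >> h.py
python3 -m crank '[[10,0,-0.2,0,0,0,0],[10,0,0,0.1,0,0,0],[10,0,0,0.05,0,0,0],[10,0,0,0,0,0,0],[10,0,0,0,0,0,0]]'
python3 - <<'E'
from h import *
goal(w(-.008,0),0.081)
E
```

```text
clock: 7.05
position: [0.5874, -0.1373, 0.0803]
tcp_rot: [0.579, 0.815, -0.0, -0.0]
contact_force: [-1.4, 0.1, -2.5]
grip_width: 0.0341
t 7.05 pos [ 0.5874 -0.1373  0.0803] rv [-0.0002  0.      0.0012] shift now-axes [ 0.1  -0.02 -0.07] shift after-turn [ 0.1  -0.02 -0.07] F [-1.45  0.15 -2.47] w 0.0341
stand-frame tcp mm [-7.   0.2]
```

```bash
python3 -m crank '[[10,0,0,0.05,0,0,0],[10,0,0,0,0,0,0],[70,0,0,0,0,0,0],[70,0,0,0,0,0,0],[70,0,0,0,0,0,0],[70,0,0,0,0,0,0],[70,0,0,0,0,0,0],[70,0,0,-1,0,0,0],[70,0,0,-2,0,0,0],[70,0,0,-3,0,0,0],[70,0,0,0,0,0,0]]'
python3 - <<'E'
from h import *
goal(w(-.07,0),0.15)
cv2.imwrite("pics/w7.png",eyes.get_image("wrist")[:,:,::-1])
E
```

```text
clock: 8.15
position: [0.5905, -0.1383, 0.1444]
tcp_rot: [0.579, 0.815, 0.001, 0.004]
contact_force: [0.8, -0.6, 0.7]
grip_width: 0.0599
t 8.15 pos [ 0.5905 -0.1383  0.1444] rv [0.006  0.0049 0.0013] shift now-axes [ 6.48 -0.27 -0.6 ] shift after-turn [ 6.49 -0.28 -0.56] F [ 0.81 -0.61  0.7 ] w 0.0599
stand-frame tcp mm [-5.1  2.8]
```

View pics/w7.png

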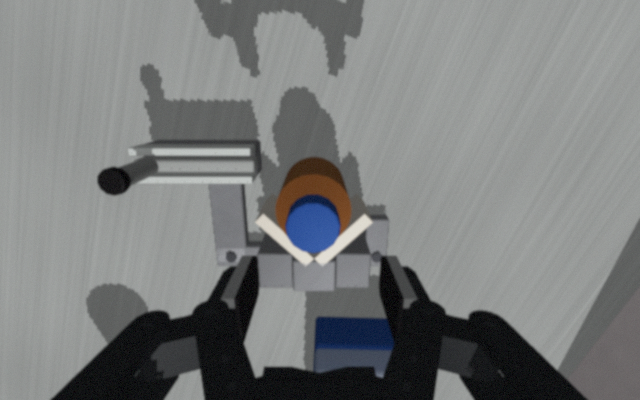

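```bash
python3 -m crank '[[0,2,0,0,0,0,0],[0,3,0,0,0,0,0],[0,1,0,0,0,0,0],[0,0,0,0,0,0,0],[0,0,0,0,0,0,0],[0,0,0,0,0,0,0]]' 30
python3 - <<'E'
from h import *
goal(w(-.065,0),0.038)
E
```

```text
clock: 8.8
position: [0.5682, -0.0813, 0.1397]
tcp_rot: [0.579, 0.815, -0.0, 0.0]
contact_force: [0.4, -0.2, -1.1]
grip_width: 0.0001
t 8.8 pos [ 0.5682 -0.0813  0.1397] rv [0.0002 0.0007 0.001 ] shift now-axes [-0.12 -0.05 10.17] shift after-turn [-0.13 -0.05 10.17] F [ 0.38 -0.24 -1.08] w 0.0001
stand-frame tcp mm [-66.3   0.5]
```

```bash
python3 -m crank '[[0,0,0,3,0,0,0],[0,0,-0.05,3,0,0,0],[0,0,0,2.5,0,0,0],[0,0,0,1.2,0,0,0],[0,0,0,0.5,0,0,0],[0,0,0,0,0,0,0],[0,0,0,0,0,0,0]]'
python3 - <<'E'
from h import *
for i in range(3):
    goal(w(-.045,0),0.038); im=eyes.get_image("wrist")[:,:,::-1]
cv2.imwrite("pics/w8.png",im)
a=eyes.get_image("side")[:,:,::-1]
cv2.imwrite("pics/s8.png",cv2.resize(a[180:300,300:440],None,fx=5,fy=5,interpolation=2))
E
```

```text
clock: 9.5
position: [0.5682, -0.0812, 0.0387]
tcp_rot: [0.579, 0.815, 0.0, 0.001]
contact_force: [0.2, -0.3, 0.6]
grip_width: 0.0001
t 9.5 pos [ 0.5682 -0.0812  0.0387] rv [0.0014 0.0011 0.001 ] shift now-axes [-2.13 -0.05  0.08] shift after-turn [-2.13 -0.05  0.07] F [ 0.21 -0.35  0.55] w 0.0001
stand-frame tcp mm [-66.3   0.5]
t 9.55 pos [ 0.5683 -0.0811  0.0389] rv [0.0017 0.0013 0.0011] shift now-axes [-2.14 -0.07  0.1 ] shift after-turn [-2.14 -0.06  0.09] F [ 1.48  0.5  -0.33] w 0.0002
stand-frame tcp mm [-66.4   0.6]
t 9.6 pos [ 0.5683 -0.0811  0.039 ] rv [0.0018 0.0014 0.0013] shift now-axes [-2.14 -0.07  0.1 ] shift after-turn [-2.14 -0.06  0.1 ] F [ 0.31 -0.09  0.25] w 0.0002
stand-frame tcp mm [-66.4   0.6]
```

View pics/w8.png

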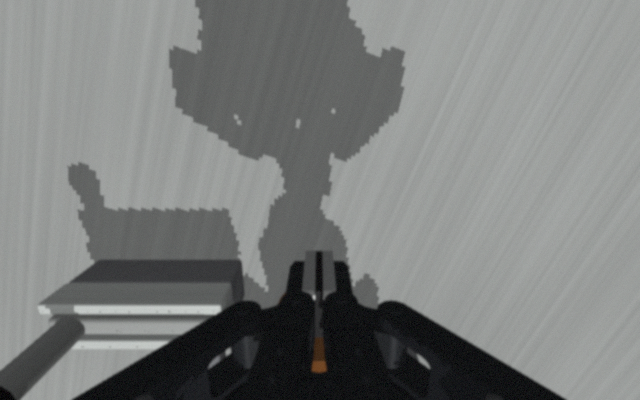

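View pics/s8.png

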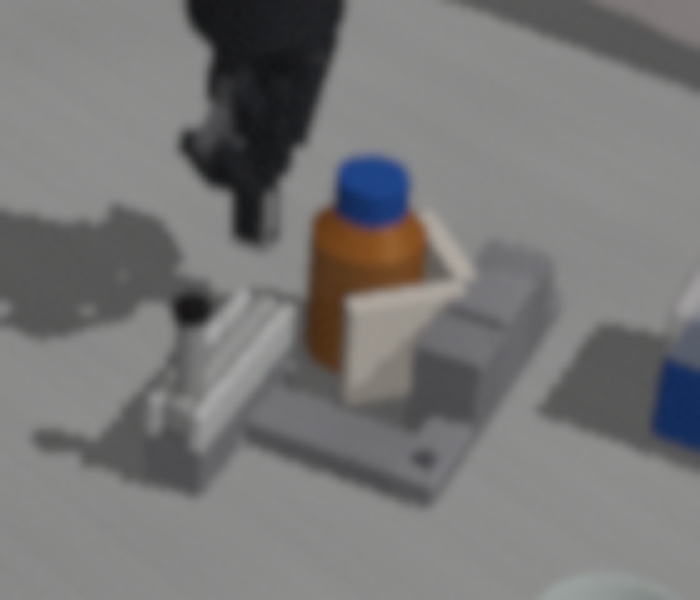

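```bash
cat > f.py <<'E'
from h import *
st=status.state();F=st["contact_force"][:2];r=st["position"][:2]-SEAT
print("tcp",round(r@xv()*1e3,1),round(r@yv()*1e3,1),"z",st["position"][2].round(4),"Fx %.1f Fy %.1f"%(F@xv(),F@yv()),"t",round(st["clock"],2))
E
python3 -m crank '[[0,-0.7,-0.05,0,0,0,0],[0,-0.6,0,0,0,0,0],[0,0,0,0,0,0,0]]' >/dev/null; python3 f.py
python3 -m crank '[[0,-0.2,0,0,0,0,0],[0,-0.2,0,0,0,0,0],[0,0,0,0,0,0,0]]' >/dev/null; python3 f.py
python3 -m crank '[[0,-0.1,0,0,0,0,0],[0,-0.1,0,0,0,0,0]]' >/dev/null; python3 f.py
```

```text
tcp -52.7 -0.3 z 0.0381 Fx -0.1 Fy 0.2 t 10.0
tcp -49.8 -0.7 z 0.0378 Fx -0.9 Fy -1.0 t 10.3
tcp -48.1 -0.8 z 0.0378 Fx -0.5 Fy -0.1 t 10.5
```

```bash
python3 -m crank '[[0,-0.1,0.0,0,0,0,0],[0,-0.1,0,0,0,0,0]]' >/dev/null; python3 f.py
python3 -m crank '[[0,-0.05,0,0,0,0,0],[0,-0.05,0,0,0,0,0]]' >/dev/null; python3 f.py
python3 -m crank '[[0,-0.05,0,0,0,0,0],[0,-0.05,0,0,0,0,0]]' >/dev/null; python3 f.py
python3 -m crank '[[0,-0.05,0,0,0,0,0],[0,-0.05,0,0,0,0,0]]' >/dev/null; python3 f.py
```

```text
tcp -46.0 -0.7 z 0.0378 Fx 0.1 Fy -0.1 t 10.7
tcp -45.5 -0.7 z 0.0379 Fx -2.8 Fy 0.9 t 10.9
tcp -44.6 -0.9 z 0.0378 Fx -3.2 Fy 0.3 t 11.1
tcp -43.3 -0.9 z 0.0378 Fx -2.4 Fy -0.1 t 11.3
```

```bash
for i in 1; do
python3 -m crank '[[0,-0.05,0,0,0,0,0],[0,-0.05,0,0,0,0,0]]' >/dev/null; python3 f.py
python3 -m crank '[[0,-0.05,0,0,0,0,0],[0,0,0,0,0,0,0]]' >/dev/null; python3 f.py
python3 -m crank '[[0,-0.05,0,0,0,0,0],[0,0,0,0,0,0,0]]' >/dev/null; python3 f.py; done
```

```text
tcp -42.1 -0.8 z 0.0378 Fx -3.4 Fy -0.9 t 11.5
tcp -41.5 -0.8 z 0.0378 Fx -2.1 Fy 0.2 t 11.7
tcp -41.0 -0.7 z 0.0378 Fx -2.2 Fy 0.1 t 11.9
```

```bash
python3 -m crank '[[0,-0.05,0,0,0,0,0],[0,0,0,0,0,0,0]]' >/dev/null; python3 f.py
python3 -m crank '[[0,-0.05,0,0,0,0,0],[0,0,0,0,0,0,0]]' >/dev/null; python3 f.py
python3 -m crank '[[0,-0.03,0,0,0,0,0],[0,0,0,0,0,0,0]]' >/dev/null; python3 f.py
```

```text
tcp -40.5 -0.7 z 0.0378 Fx -2.0 Fy -0.6 t 12.1
tcp -40.0 -0.7 z 0.0378 Fx -1.6 Fy 0.6 t 12.3
tcp -39.7 -0.7 z 0.0378 Fx -2.7 Fy -0.3 t 12.5
```

```bash
python3 -m crank '[[0,-0.04,0,0,0,0,0],[0,0,0,0,0,0,0]]' >/dev/null; python3 f.py
python3 -m crank '[[0,-0.04,0,0,0,0,0],[0,0,0,0,0,0,0]]' >/dev/null; python3 f.py
```

```text
tcp -39.3 -0.7 z 0.0378 Fx -2.1 Fy -0.3 t 12.7
tcp -39.1 -0.7 z 0.0378 Fx -3.0 Fy -0.1 t 12.9
```

Run:
```python
from h import *
a=eyes.get_image("top")[:,:,::-1]
cv2.imwrite("pics/t9.png",cv2.resize(a[160:260,330:430],None,fx=6,fy=6,interpolation=2))
a=eyes.get_image("side")[:,:,::-1]
cv2.imwrite("pics/s9.png",cv2.resize(a[180:300,300:440],None,fx=5,fy=5,interpolation=2))
```

```text
(no output)
```

View pics/s9.png

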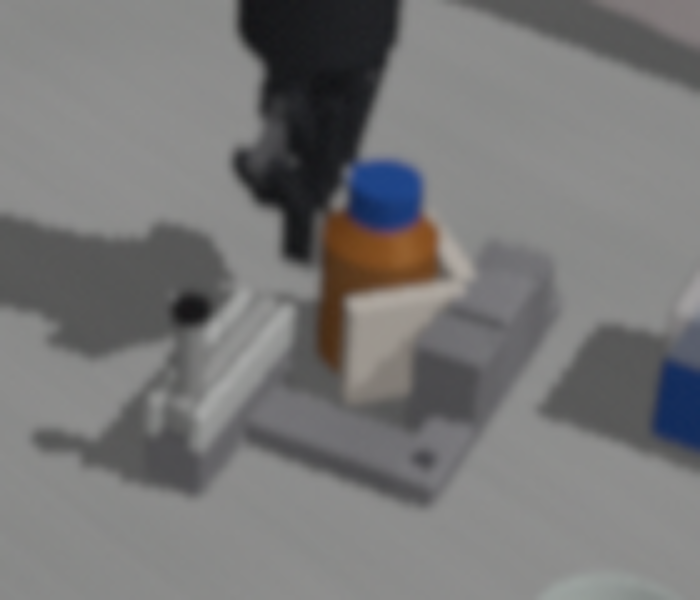

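Bottle upright and sliding into the V (force still just sliding friction). I'll continue in small steps.

```bash
python3 -m crank '[[0,-0.03,0,0,0,0,0],[0,0,0,0,0,0,0]]' >/dev/null; python3 f.py
python3 -m crank '[[0,-0.03,0,0,0,0,0],[0,0,0,0,0,0,0]]' >/dev/null; python3 f.py
python3 -m crank '[[0,-0.03,0,0,0,0,0],[0,0,0,0,0,0,0]]' >/dev/null; python3 f.py
```

```text
tcp -39.1 -0.8 z 0.0378 Fx -5.1 Fy 0.8 t 13.2
tcp -39.1 -0.7 z 0.0378 Fx -5.5 Fy 0.3 t 13.4
tcp -39.1 -0.7 z 0.0379 Fx -7.9 Fy 0.9 t 13.6
```

```bash
python3 -m crank '[[0,-0.03,0,0,0,0,0],[0,0,0,0,0,0,0]]' >/dev/null; python3 f.py
python3 -m crank '[[0,-0.01,0,0,0,0,0],[0,0,0,0,0,0,0]]' >/dev/null; python3 f.py
```

```text
tcp -39.0 -0.8 z 0.0379 Fx -7.7 Fy 2.0 t 13.8
tcp -39.0 -0.7 z 0.0379 Fx -9.4 Fy 0.8 t 14.0
```

```bash
python3 -m crank '[[0,-0.02,0,0,0,0,0],[0,0,0,0,0,0,0]]' >/dev/null; python3 f.py
python3 -m crank '[[0,0,0,0,0,0,0],[0,0,0,0,0,0,0]]' >/dev/null; python3 f.py
python3 -m crank '[[0,0,-0.05,0,0,0,0],[0,0,-0.05,0,0,0,0],[0,0,0,0,0,0,0]]' >/dev/null; python3 f.py
python3 -m crank '[[0,0,0.05,0,0,0,0],[0,0,0.05,0,0,0,0],[0,0,0.0,0,0,0,0]]' >/dev/null; python3 f.py
python3 -m crank '[[0,0,0,0,0,0,0],[0,0,0,0,0,0,0],[0,0,0,0,0,0,0]]' >/dev/null; python3 f.py
python3 - <<'E'
from h import *
a=eyes.get_image("top")[:,:,::-1]
cv2.imwrite("pics/t10.png",cv2.resize(a[160:260,330:430],None,fx=6,fy=6,interpolation=2))
a=eyes.get_image("side")[:,:,::-1]
cv2.imwrite("pics/s10.png",cv2.resize(a[200:290,340:410],None,fx=8,fy=8,interpolation=2)[:600])
E
```

```text
tcp -39.0 -0.7 z 0.0379 Fx -8.2 Fy 1.8 t 14.2
tcp -39.0 -0.8 z 0.0378 Fx -9.8 Fy 1.3 t 14.4
tcp -39.0 -0.9 z 0.0379 Fx -10.7 Fy 3.8 t 14.7
tcp -39.0 -0.7 z 0.0378 Fx -9.2 Fy 2.1 t 15.0
tcp -39.0 -0.8 z 0.0379 Fx -9.8 Fy 1.4 t 15.3
```

View pics/s10.png

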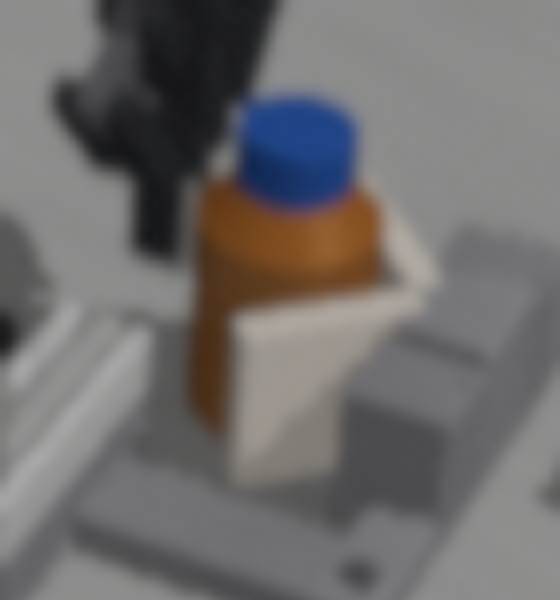

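View pics/t10.png

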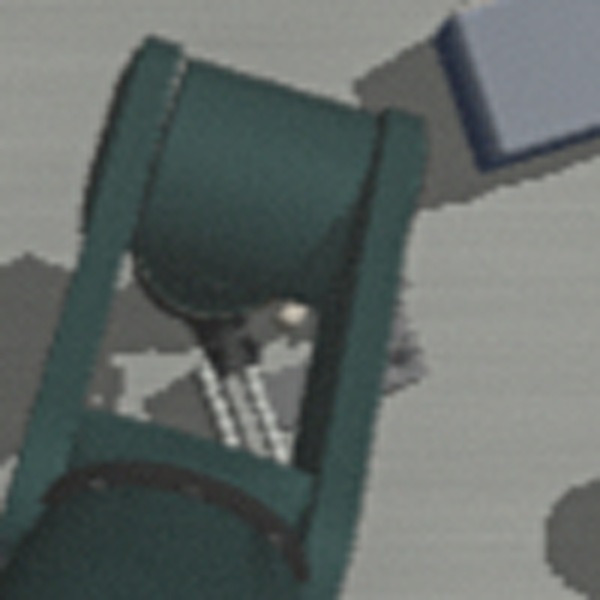

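```bash
python3 -m crank '[[0,0,0.05,0,0,0,0],[0,0,0.05,0,0,0,0],[0,0,0,0,0,0,0]]' >/dev/null; python3 f.py
python3 -m crank '[[0,0,-0.05,0,0,0,0],[0,0,0,0,0,0,0],[0,-0.01,0,0,0,0,0]]' >/dev/null; python3 f.py
python3 -m crank '[[0,0,0,0,0,0,0],[0,0,0,0,0,0,0],[0,0,0,0,0,0,0],[0,0,0,0,0,0,0],[0,0,0,0,0,0,0]]' >/dev/null; python3 f.py
python3 -m crank '[[0,0,0,0,0,0,0],[0,0,0,0,0,0,0],[0,0,0,0,0,0,0]]' >/dev/null; python3 f.py
```

```text
tcp -38.8 -0.4 z 0.0378 Fx -7.6 Fy -0.4 t 15.7
tcp -38.8 -0.4 z 0.0378 Fx -8.9 Fy 0.0 t 16.0
tcp -38.8 -0.4 z 0.0378 Fx -8.7 Fy 1.5 t 16.5
tcp -38.8 -0.4 z 0.0378 Fx -8.5 Fy 0.4 t 16.8
```

```bash
python3 -m crank '[[0,-0.02,0.05,0,0,0,0],[0,0,0.05,0,0,0,0],[0,0,0,0,0,0,0]]' >/dev/null; python3 f.py
python3 -m crank '[[0,0,-0.05,0,0,0,0],[0,0,0,0,0,0,0],[0,0,0,0,0,0,0]]' >/dev/null; python3 f.py
```

```text
tcp -38.9 -0.3 z 0.0377 Fx -7.8 Fy -0.7 t 17.1
tcp -38.8 -0.4 z 0.0377 Fx -9.0 Fy 0.4 t 17.4
```

```bash
python3 -m crank '[[0,-0.03,0,0,0,0,0],[0,0,0,0,0,0,0],[0,0,0,0,0,0,0]]' >/dev/null; python3 f.py
python3 -m crank '[[0,0,0,0,0,0,0],[0,0,0,0,0,0,0],[0,0,0,0,0,0,0]]' >/dev/null; python3 f.py
python3 -m crank '[[0,0,0,0,0,0,0],[0,0,0,0,0,0,0],[0,0,0,0,0,0,0]]' >/dev/null; python3 f.py
```

```text
tcp -38.8 -0.3 z 0.0377 Fx -10.2 Fy 0.3 t 17.7
tcp -38.8 -0.4 z 0.0377 Fx -9.5 Fy 0.3 t 18.0
tcp -38.8 -0.4 z 0.0377 Fx -9.4 Fy 0.5 t 18.3
```

```bash
python3 -m crank '[[0,0.1,0,0,0,0,0],[0,0.3,0,0,0,0,0],[0,1,0,0,0,0,0],[0,2,0,0,0,0,0],[0,1,0,-3,0,0,0],[0,0,0,-5,0,0,0],[0,-2,0,-2,0,0,0],[0,-4,0,-2,0,0,0],[0,0,0,0,0,0,0],[0,0,0,0,0,0,0]]'; python3 f.py
python3 - <<'E'
from h import *
st=status.state()
a=eyes.get_image("wrist")[:,:,::-1]
cv2.imwrite("pics/w11.png",a)
c=cam("wrist",st)
print("knob0 expect", proj(c,np.r_[w(-.036,-.126),.096]))
for p in [(0,.0396,.055),(0,-.0396,.055),(.0396,0,.055),(0,0,.1),(-.05,-.14,.048)]: print(p,proj(c,np.r_[w(p[0],p[1]),p[2]]).round(1))
E
```

```text
clock: 19.3
position: [0.583, -0.1239, 0.1582]
tcp_rot: [0.58, 0.815, 0.0, 0.0]
contact_force: [-1.2, 0.1, -0.3]
grip_width: 0.0
tcp -21.1 0.5 z 0.1582 Fx -0.5 Fy -1.1 t 19.3
knob0 expect [133.44833253 199.77409483]
(0, 0.0396, 0.055) [366.5 225.6]
(0, -0.0396, 0.055) [271.9 225.5]
(0.0396, 0, 0.055) [319.2 267.3]
(0, 0, 0.1) [319.4 250.4]
(-0.05, -0.14, 0.048) [145.7 164.8]
```

View pics/w11.png

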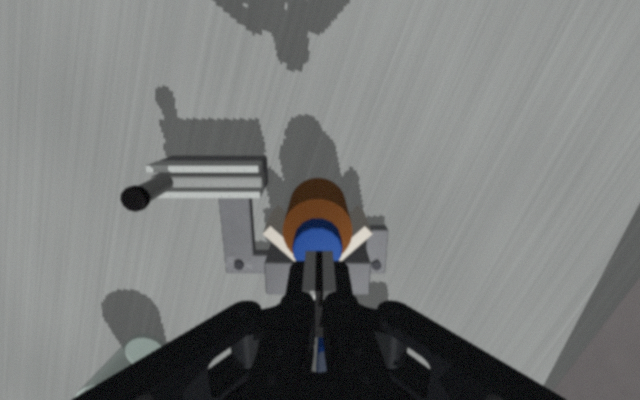

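```bash
python3 -m crank '[[60,0.5,-3,0,0,0,0],[60,0.5,-3.5,0,0,0,0],[60,0.5,-3.5,0,0,0,0],[60,0,-2.6,1,0,0,0],[60,0,0,1,0,0,0],[60,0,0,0,0,0,0],[60,0,0,0,0,0,0]]'
python3 - <<'E'
from h import *
goal(w(-.036,-.126),.064)
a=eyes.get_image("wrist")[:,:,::-1]
cv2.imwrite("pics/w12.png",a)
E
```

```text
clock: 20.05
position: [0.4595, -0.1508, 0.1374]
tcp_rot: [0.579, 0.815, 0.0, -0.0]
contact_force: [0.6, -0.4, 0.7]
grip_width: 0.0513
t 20.05 pos [ 0.4595 -0.1508  0.1374] rv [-0.0003 -0.0006  0.0019] shift now-axes [-0.03 -0.09  7.34] shift after-turn [-0.03 -0.1   7.34] F [ 0.61 -0.39  0.72] w 0.0513
stand-frame tcp mm [ -36.3 -125. ]
```

View pics/w12.png

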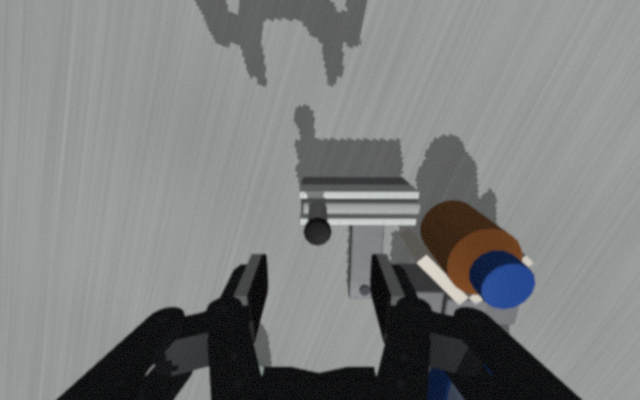

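```bash
python3 -m crank '[[60,0,0,2,0,0,0],[60,0,0,2,0,0,0],[60,0,0,2,0,0,0],[60,0,0,1.3,0,0,0],[60,0,0,0,0,0,0],[60,0,0,0,0,0,0]]'; python3 f.py
python3 - <<'E'
from h import *
a=eyes.get_image("wrist")[:,:,::-1]
cv2.imwrite("pics/w13.png",a)
E
```

```text
clock: 20.7
position: [0.4599, -0.1514, 0.065]
tcp_rot: [0.579, 0.815, 0.0, 0.0]
contact_force: [-0.6, 0.4, -0.3]
grip_width: 0.0514
tcp -35.5 -124.9 z 0.065 Fx -0.6 Fy -0.4 t 20.7
```

View pics/w13.png

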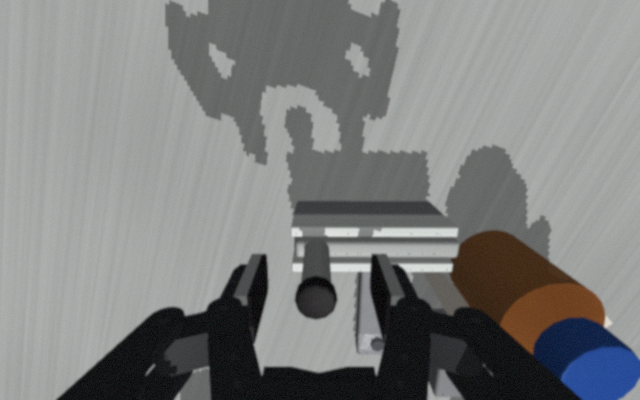

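Knob centred between the pads (316,297). Close with a light grip, then slide.

```bash
python3 -m crank '[[5,0,0,0,0,0,0],[5,0,0,0,0,0,0],[5,0,0,0,0,0,0],[5,0,0,0,0,0,0],[5,0,0,0,0,0,0],[5,0,0,0,0,0,0]]' 20; python3 f.py
python3 -m crank '[[5,0,0.5,0,0,0,0],[5,0,0.8,0,0,0,0],[5,0,0.8,0,0,0,0],[5,0,0.4,0,0,0,0],[5,0,0,0,0,0,0]]' ; python3 f.py
```

```text
clock: 21.35
position: [0.4595, -0.1518, 0.0654]
tcp_rot: [0.579, 0.815, 0.0, 0.001]
contact_force: [-0.8, 0.3, 6.4]
grip_width: 0.0168
tcp -35.3 -125.3 z 0.0654 Fx -0.6 Fy -0.7 t 21.35
clock: 21.85
position: [0.4837, -0.1435, 0.0655]
tcp_rot: [0.579, 0.815, 0.0, 0.001]
contact_force: [2.1, 1.3, 5.8]
grip_width: 0.0165
tcp -35.3 -99.8 z 0.0655 Fx -0.5 Fy 2.4 t 21.85
```

```bash
python3 -m crank '[[5,0,0.6,0,0,0,0],[5,0,0.8,0,0,0,0],[5,0,0.8,0,0,0,0],[5,0,0.6,0,0,0,0],[5,0,0,0,0,0,0]]' ; python3 f.py
python3 - <<'E'
from h import *
cv2.imwrite("pics/w14.png",eyes.get_image("wrist")[:,:,::-1])
a=eyes.get_image("side")[:,:,::-1]
cv2.imwrite("pics/s14.png",cv2.resize(a[180:300,300:440],None,fx=5,fy=5,interpolation=2))
E
```

```text
clock: 22.35
position: [0.5104, -0.1342, 0.0655]
tcp_rot: [0.579, 0.815, 0.0, 0.001]
contact_force: [0.2, 2.0, 4.9]
grip_width: 0.0168
tcp -35.2 -71.5 z 0.0655 Fx -1.8 Fy 0.9 t 22.35
```

View pics/w14.png

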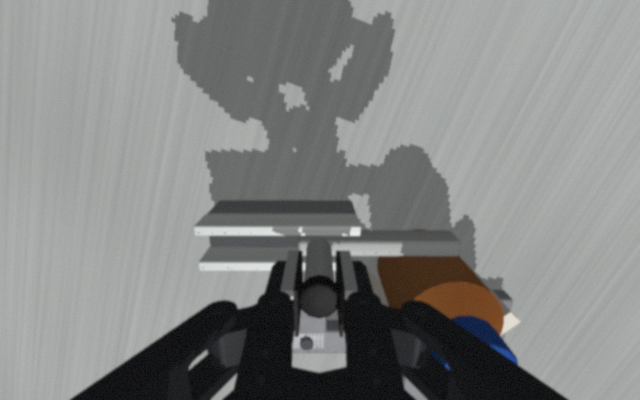

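View pics/s14.png

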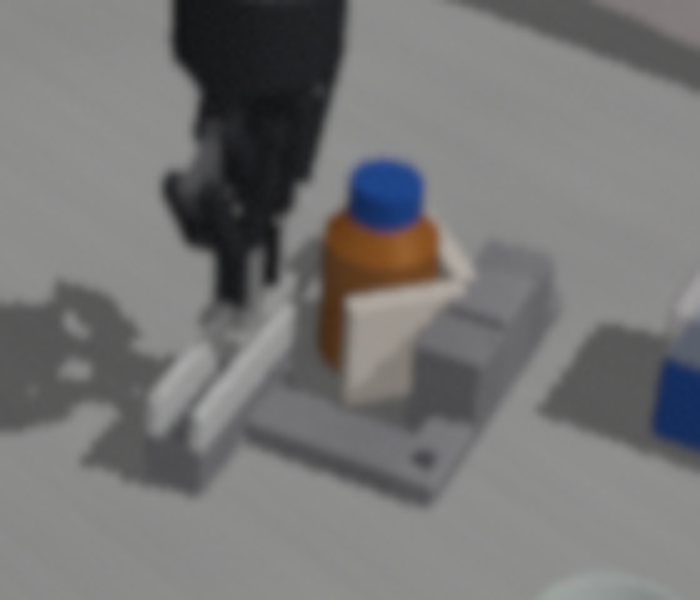

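The keeper bar is passing behind the bottle with no contact. I'll continue to the stop.

```bash
python3 -m crank '[[5,0,0.5,0,0,0,0],[5,0,0.5,0,0,0,0],[5,0,0.5,0,0,0,0],[5,0,0.2,0,0,0,0],[5,0,0,0,0,0,0]]' >/dev/null; python3 f.py
python3 -m crank '[[5,0,0.1,0,0,0,0],[5,0,0.1,0,0,0,0],[5,0,0,0,0,0,0]]' >/dev/null; python3 f.py
python3 -m crank '[[5,0,0.1,0,0,0,0],[5,0,0,0,0,0,0]]' >/dev/null; python3 f.py
python3 -m crank '[[5,0,0.1,0,0,0,0],[5,0,0,0,0,0,0]]' >/dev/null; python3 f.py
```

```text
tcp -35.2 -55.3 z 0.0654 Fx 0.3 Fy -0.3 t 22.95
tcp -35.2 -53.7 z 0.0654 Fx 0.4 Fy -0.2 t 23.25
tcp -35.2 -52.7 z 0.0655 Fx 0.9 Fy -1.9 t 23.45
tcp -35.2 -51.8 z 0.0655 Fx 0.3 Fy -1.8 t 23.65
```

```bash
python3 -m crank '[[5,0,0.1,0,0,0,0],[5,0,0,0,0,0,0]]' >/dev/null; python3 f.py
python3 -m crank '[[5,0,0.1,0,0,0,0],[5,0,0,0,0,0,0]]' >/dev/null; python3 f.py
python3 -m crank '[[5,0,0.1,0,0,0,0],[5,0,0,0,0,0,0]]' >/dev/null; python3 f.py
```

```text
tcp -35.3 -51.5 z 0.0654 Fx 1.5 Fy -3.8 t 23.85
tcp -35.3 -51.4 z 0.0654 Fx 3.1 Fy -7.7 t 24.05
tcp -35.3 -51.4 z 0.0654 Fx 3.4 Fy -10.1 t 24.25
```

```bash
python3 -m crank '[[5,0,-0.1,0,0,0,0],[5,0,-0.1,0,0,0,0],[5,0,0,0,0,0,0]]' >/dev/null; python3 f.py
python3 -m crank '[[33,0,0,0,0,0,0],[33,0,0,0,0,0,0],[33,0,0,0,0,0,0],[33,0,0,0,0,0,0],[33,0,0,-0.5,0,0,0],[33,0,0,-2,0,0,0],[33,0,0,-3,0,0,0],[33,0.5,0,-4,0,0,0],[33,3,0,-2,0,0,0],[33,3,0,0,0,0,0],[33,0,0,0,0,0,0],[33,0,0,0,0,0,0]]'; python3 f.py
python3 - <<'E'
from h import *
st=status.state()
cv2.imwrite("pics/w15.png",eyes.get_image("wrist")[:,:,::-1])
a=eyes.get_image("side")[:,:,::-1]
cv2.imwrite("pics/s15.png",cv2.resize(a[200:290,320:420],None,fx=8,fy=8,interpolation=2)[:600])
c=cam("wrist",st)
print("knob expect", proj(c,np.r_[w(-.036,-.051),.096]),"cap",proj(c,np.r_[w(0,0),.1]))
E
```

```text
tcp -35.2 -51.4 z 0.0654 Fx 1.5 Fy -3.1 t 24.55
clock: 25.75
position: [0.5083, -0.0651, 0.1802]
tcp_rot: [0.579, 0.816, -0.0, 0.0]
contact_force: [-0.1, -0.2, -0.2]
grip_width: 0.0279
tcp -101.2 -50.8 z 0.1802 Fx 0.2 Fy -0.2 t 25.75
knob expect [319.41362037 283.95880133] cap [379.31694333 323.46803419]
```

View pics/w15.png

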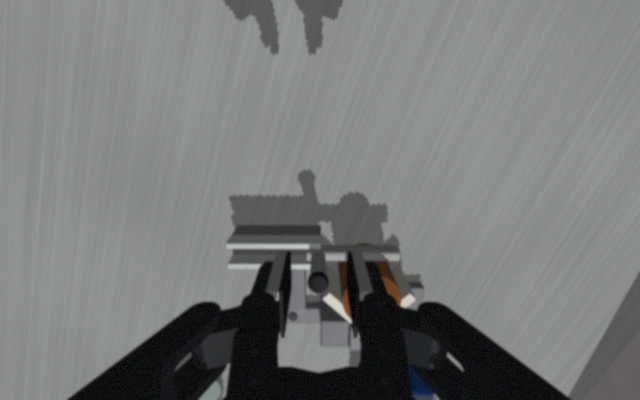

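View pics/s15.png

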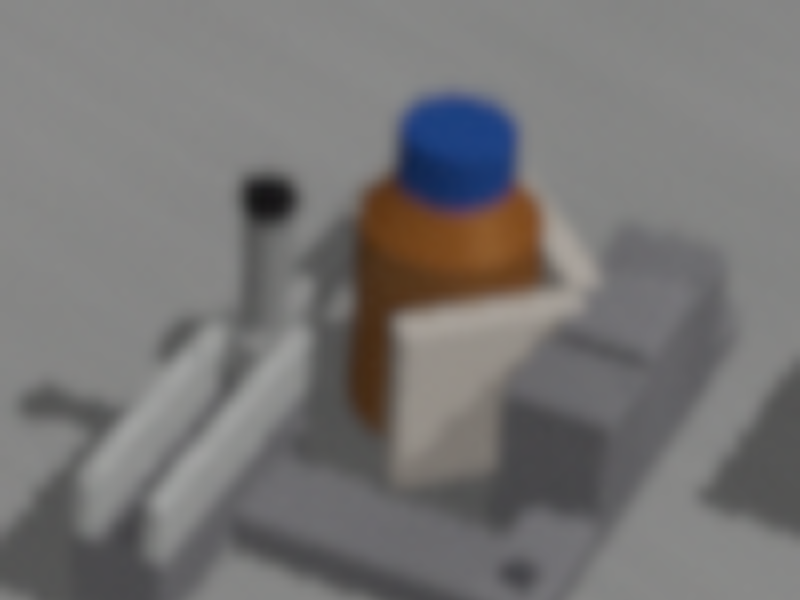

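```bash
python3 -m crank '[[33,3,0,-1,0,0,0],[33,4,0,0,0,0,0],[33,4,0,0,0,0,0],[33,4,0,0,0,0,0],[33,4,0,0,0,0,0],[33,3,0,0,0,0,0],[33,0,0,0,0,0,0],[33,0,0,0,0,0,0]]'
python3 - <<'E'
from h import *
a=eyes.get_image("top")[:,:,::-1]
cv2.imwrite("pics/t16.png",a)
cv2.imwrite("pics/t16b.png",cv2.resize(a[160:260,340:440],None,fx=6,fy=6,interpolation=2))
E
```

```text
clock: 26.65
position: [0.4365, 0.1421, 0.1896]
tcp_rot: [0.579, 0.816, -0.0, 0.0]
contact_force: [-0.1, 0.1, 1.1]
grip_width: 0.0284
```

View pics/t16b.png

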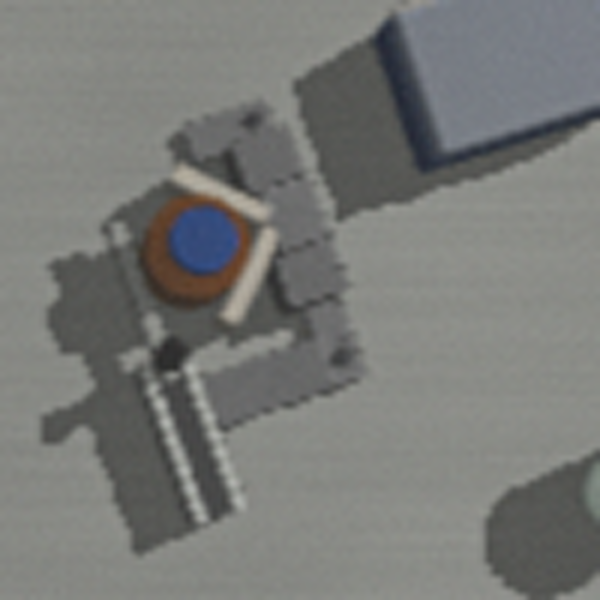

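View pics/t16.png

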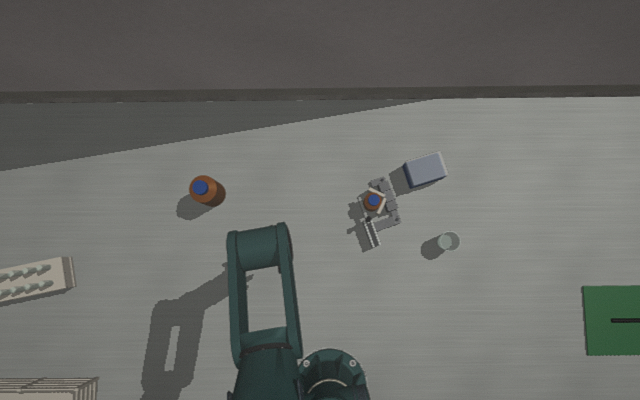

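Run:
```python
from h import *
c=cam("top");g=lambda u,v:((u+.5)/6-.5+340,(v+.5)/6-.5+160)
S0=np.array([0.5925,-0.1451]) # seat as seen by top cam
def sf(p): r=p[:2]-S0; return (np.array([r@xv(),r@yv()])*1000).round(1)
print("cap",sf(onz(c,g(204,240),.1)),"knob",sf(onz(c,g(172,354),.096)),"Ltip",sf(onz(c,g(178,175),.055)),"Rtip",sf(onz(c,g(230,320),.055)))
from rig import arm
arm.hand_in()
```

```text
cap [-2.  -1.2] knob [-38.  -51.5] Ltip [ 3.1 40.1] Rtip [  2.1 -43.1]
the job is handed in; nothing more can be done
```

The small bottle is seated upright in the V and the keeper bar is across behind it. I've handed the job in at about 26.7 s of the 72 s allowed. No verdict came back.

**Steps:** I gripped the bottle by its cap, stood it in the V about 7 mm short of the seat, and released it. I then pushed it home with the closed fingers. A small sideways wiggle settled it by about 0.3 mm, and I held it at 9 to 10 N. The sideways force stayed near 0.4 N, which indicates that both faces carried load. After backing out, I gripped the keeper knob and slid it until it hit its stop, then released it and moved away.

**Last checks:**
- **Keeper:** it travelled about 74 mm from where I gripped it to a firm stop. The wrist and top cameras both put the knob at the fully-across position.
- **Bottle:** it looked upright in the side view. In the top view it is in the V against both plates, and the bar passed behind it with no visible contact.
- **Seat distance (measurements disagree):** the top camera put the cap centre about 2.3 mm from my first estimate of the seat, close to the 2.5 mm limit. I think most of that is camera error. The same picture shows the plate tips 1 to 3 mm off in the same direction. The force rise during the push began within 0.1 mm of where I expected the seat. I did not separately confirm the 2.5 mm limit.
- **Other things on the bench:** the large bottle, box and beaker look unmoved in the final top picture.

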